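# Load the black levers into their colour-coded nests

### The job

Load the assembly nests: lay each of the four black levers flat inside the aluminium nest of its clip's colour, upright as it lies now, with the clip at the nest's coloured end. Leave the two ivory levers where they lie; they belong to another order.

Things in the scene. Friction and masses are not known exactly. Their poses are not given: they have to be found in the camera images.
- lever_red: loose BLACK plastic lever with a red clip at its +x end: a bar 100 mm long (x), 20 wide (y), 28 high (z), about 70 g, lying flat on the bench. Origin on its underside, below the clip; the bar runs from x = -88 mm to x = +12 mm, so its middle (where to grip it, across the 20 mm width) is at x = -38 mm. The clip covers x = -10 to +12 mm
- lever_yellow: loose BLACK plastic lever with a yellow clip at its +x end: a bar 100 mm long (x), 20 wide (y), 28 high (z), about 70 g, lying flat on the bench. Origin on its underside, below the clip; the bar runs from x = -88 mm to x = +12 mm, so its middle (where to grip it, across the 20 mm width) is at x = -38 mm. The clip covers x = -10 to +12 mm
- lever_blue: loose BLACK plastic lever with a blue clip at its +x end: a bar 100 mm long (x), 20 wide (y), 28 high (z), about 70 g, lying flat on the bench. Origin on its underside, below the clip; the bar runs from x = -88 mm to x = +12 mm, so its middle (where to grip it, across the 20 mm width) is at x = -38 mm. The clip covers x = -10 to +12 mm
- lever_green: loose BLACK plastic lever with a green clip at its +x end: a bar 100 mm long (x), 20 wide (y), 28 high (z), about 70 g, lying flat on the bench. Origin on its underside, below the clip; the bar runs from x = -88 mm to x = +12 mm, so its middle (where to grip it, across the 20 mm width) is at x = -38 mm. The clip covers x = -10 to +12 mm
- nest_red: fixed aluminium nest for a lever; lips, stop and floor patch red at its +x end, white lips and stop at the other. Plate 134 x 48 mm, floor 6 mm above the bench; lips and stops reach 11 mm. Origin on the underside, below the patch's middle. Inside: x -97 to +21, y -18 to +18 mm; no side lips from x -71 to -5 mm (finger room). A lever is home when origins and axes agree (lever 6 mm higher)
- nest_yellow: fixed aluminium nest for a lever; lips, stop and floor patch yellow at its +x end, white lips and stop at the other. Plate 134 x 48 mm, floor 6 mm above the bench; lips and stops reach 11 mm. Origin on the underside, below the patch's middle. Inside: x -97 to +21, y -18 to +18 mm; no side lips from x -71 to -5 mm (finger room). A lever is home when origins and axes agree (lever 6 mm higher)
- nest_blue: fixed aluminium nest for a lever; lips, stop and floor patch blue at its +x end, white lips and stop at the other. Plate 134 x 48 mm, floor 6 mm above the bench; lips and stops reach 11 mm. Origin on the underside, below the patch's middle. Inside: x -97 to +21, y -18 to +18 mm; no side lips from x -71 to -5 mm (finger room). A lever is home when origins and axes agree (lever 6 mm higher)
- nest_green: fixed aluminium nest for a lever; lips, stop and floor patch green at its +x end, white lips and stop at the other. Plate 134 x 48 mm, floor 6 mm above the bench; lips and stops reach 11 mm. Origin on the underside, below the patch's middle. Inside: x -97 to +21, y -18 to +18 mm; no side lips from x -71 to -5 mm (finger room). A lever is home when origins and axes agree (lever 6 mm higher)
- ivory_red: loose IVORY (cream) lever of another order with a red clip, same shape, size and origin as the black levers; to be left where it lies
- ivory_blue: loose IVORY (cream) lever of another order with a blue clip, same shape, size and origin as the black levers; to be left where it lies
Mind the look-alikes: they are no part of the job. What is shaped like the lever_red but purple is not meant. Leave any orange look-alike of the lever_blue alone.

How it is judged:
At the end, for the whole second after the job is handed in: Each black lever lies at rest, flat (within 0.1 rad) and clip-end to coloured end on the floor of the nest of its own colour, between the lips: its origin within 12 mm of the nest's along the nest's x and y, and 3 to 8.5 mm above the nest's underside (x of lever_red in the frame of nest_red between -0.012 and 0.012 m and y of lever_red in the frame of nest_red between -0.012 and 0.012 m and z of lever_red in the frame of nest_red between 0.003 and 0.0085 m and angle between each of lever_red, lever_yellow, lever_blue, lever_green's own z axis and vertical below 0.1 rad and linear speed of each of lever_red, lever_yellow, lever_blue, lever_green below 0.02 m/s and angular speed of each of lever_red, lever_yellow, lever_blue, lever_green below 0.2 rad/s and x of lever_yellow in the frame of nest_yellow between -0.012 and 0.012 m and y of lever_yellow in the frame of nest_yellow between -0.012 and 0.012 m and z of lever_yellow in the frame of nest_yellow between 0.003 and 0.0085 m and x of lever_blue in the frame of nest_blue between -0.012 and 0.012 m and y of lever_blue in the frame of nest_blue between -0.012 and 0.012 m and z of lever_blue in the frame of nest_blue between 0.003 and 0.0085 m and x of lever_green in the frame of nest_green between -0.012 and 0.012 m and y of lever_green in the frame of nest_green between -0.012 and 0.012 m and z of lever_green in the frame of nest_green between 0.003 and 0.0085 m); the robot touches nothing.
It fails at once if the ivory lever with the red clip is shifted by more than 15 mm (distance of ivory_red from where it was at the start of the episode above 0.015 m).
It fails at once if the ivory lever with the blue clip is shifted by more than 15 mm (distance of ivory_blue from where it was at the start of the episode above 0.015 m).
It also fails if it takes over 112 s, if anything falls off the work surface, if the arm or the gripper's body presses on something with over 40 N, if the wrist force passes 120 N, or if a joint passes its speed limit or range.

### The arm

A 7-joint arm with a two-finger parallel gripper is mounted at the origin on the work surface. World frame = base frame: x ahead of the robot, y to its left, z up, the work surface at z = 0. Lengths are in m, angles in rad, forces in N, time in s.
With the tool pointing down it reaches from about 0.425 to 1.025 m from the base axis. Payload 3.6 kg.
Tool frame: the origin (TCP) lies at the very end of the fingers, on their centre line; the grasp point (between the pads) lies 19 mm behind it; z points along the fingers, y is the direction in which the jaws open and shut (so a half turn about z gives the same grasp; the last joint's range is limited). The gripper opens to 85 mm and grips with 20 to 120 N. Pads are 22 mm wide; open, the fingers measure 114 mm over their backs; the gripper's body (76 mm by 85 mm) begins 54 mm behind the grasp point. The pads swing forward as they close: fully open they stand 13 mm farther back than shut.
Start: joints at [1.123, 0.591, 0.048, 1.609, -0.033, 0.943, -0.034], TCP at [0.252, -0.68, 0.231] pointing down, gripper open.
Joint ranges: [-2.69, 2.69], [-0.47, 2.24], [-1.27, 1.36], [0.19, 2.51], [-1.53, 4.68], [0.08, 2.07], [-3.09, 3.09]. Speed limits (rad/s): [2.57, 2.57, 3.14, 3.14, 3.14, 3.14, 3.14].

### API

Orientations are given as [roll, pitch, yaw] about the fixed x, y, z axes, in that order (R = Rz(yaw) Ry(pitch) Rx(roll)).
In Python, from workcell import env, get_image, finish_job, look_for, cut_out, mark_of gives the robot as it stands. The module is installed in compiled form; this text tells all that it offers.
- The arm moves only by the tool send_rows, never from a script. Its argument "increments" is a list of rows, each an object with "linear": the shift along the tool's x, y, z in cm, a list of three; "turn": the turn, a rotation vector about the tool's x, y, z in degrees, a list of three; "jaw": the finger opening in cm, from 0 to 8.54. A call has 1 to 10 rows; each row shifts and turns the commanded pose from where the row before left it, along the tool's axes as they then stand; what a row does not reach is not made up. A row lasts 1/8 s, in which the tool goes at most 62.5 mm and 10.7 degrees, less where a joint would pass 70% of its speed; a pose out of reach is approached as far as the arm can. A call with a gripper value outside its range is refused whole. The fingers move at their own pace and stop on an object; "squeeze" is the grip in N (left out, the last holds). Time passes only in rows, so rows that do not move let the fingers close. It gives the time, the measured TCP pose, the force and the opening at its end, in the units of the state.
- env.state(): the state, without advancing time (a new reading comes with each control period).
- get_image(name): name is "scene" or "top" or "wrist"; returns a dict with "color" (420x560x3 uint8, blue, green, red), "z_map" (420x560 float32, m along the optical axis (not along the pixel's ray), 0 where there is no reading), "vertical_fov" (degrees; the focal length in pixels is half the picture's height over the tangent of half this angle, whatever the lens; pixels are square), "cx", "cy" (the principal point, pixels), "R" (3x3) and "t" (3): a world point X has camera coordinates R X + t; the wrist camera has in their place "tool_from_camera" (4x4, takes a point from camera to tool coordinates, whose origin is the TCP and whose axes are the flange's). Camera axes: x right, y down, z forward; pixel columns grow to the right and rows downward; lengths in m; the calibration is good to about 2 mm. A picture is of the moment at which its call begins: read the wrist's pose just before it.
- finish_job(): hands the job in, once; it reports no verdict.
Trained networks look in the newest picture that a camera, given by its name, has taken for a name from the list of things; names that differ only in an ending like _2 or _b are one class to them, and where a whole thing is asked for, a point or a joint stands for the part that bears it (a point fixed in the world has none). Each returns a list of dicts, best first, with "score" (0 to 1); they miss things now and then, are a little off and sometimes report something else, mostly with a low value. They report only what shows in the picture. A call takes as long as a camera call. They do not tell look-alikes from the thing itself.
- look_for(camera, query): "bbox" ([left, top, right, bottom] in pixels, round what is visible of it).
- cut_out(camera, query): "region" (420x560 bool, what is visible of it) and "bbox" ([left, top, right, bottom] in pixels, round what is visible of it).
- mark_of(camera, query): "uv" ([column, row] in pixels: a listed point, or the origin of a listed thing).
The state is a dict: "time": time; "joint_pos": joint angles; "joint_velocities": joint speeds; "joint_efforts": joint torques, N m; "ee_pos": TCP position; "ee_rot": TCP orientation; "ft_force": force on the tool from outside, world axes, zero at the start; "wrist_torque": the same for the moment, N m; "finger_gap": finger opening in m.
Only numpy, scipy, OpenCV 4.12 (cv2) and the standard library are available. Lean on these libraries where they do the work, as an engineer would, in place of code of your own. Each camera call takes 0.05 s, during which the arm holds its last target. There are 200 camera calls.

## Working session

There is one attempt and no reset: what is moved stays moved. The work goes in short steps, Python scripts to look and compute and a tool call to move; the robot and the scene stay as the last step left them, time stands still between calls to the robot, and variables do not carry over. Pictures are saved under pics/ and viewed, about 12 in all and at most 16, crops included, and the job is handed in when it is done.

Besides the shell and the picture viewer there is one more tool, called after ">>>" by a JSON object that holds its "method" and its "body", one argument or row to a line. send_rows: Moves the arm, as the interface text tells. Its arguments: {"type":"object","properties":{"increments":{"type":"array"},"squeeze":{"type":"number"}},"required":["increments"]}

```bash
mkdir -p pics
cat > h.py <<'E'
import numpy as np, cv2
from workcell import env, get_image, finish_job, look_for, cut_out, mark_of
def world(im,uv,z=None):
    f=im["color"].shape[0]/2/np.tan(np.radians(im["vertical_fov"])/2)
    u,v=uv; r=np.array([(u-im["cx"])/f,(v-im["cy"])/f,1.])
    R=np.array(im["R"]);t=np.array(im["t"])
    o=-R.T@t; d=R.T@r
    if z is None: return o+d*im["z_map"][int(round(v)),int(round(u))]
    return o+d*(z-o[2])/d[2]
E
python3 - <<'E'
from h import *
for n in ["top","scene"]:
    im=get_image(n); cv2.imwrite(f"pics/{n}0.png",cv2.resize(im["color"],(800,600),interpolation=cv2.INTER_CUBIC))
    print(n,im["vertical_fov"],-np.array(im["R"]).T@im["t"])
    for k in ["lever_red","lever_yellow","lever_blue","lever_green","nest_red","nest_yellow","nest_blue","nest_green","ivory_red","ivory_blue"]:
        for m in mark_of(n,k)[:3]: print(k,np.round(m["uv"]),round(m["score"],2),np.round(world(im,m["uv"],0.03 if k[0]!='n' else 0.006),3))
s=env.state();print(s["time"],s["ee_pos"],s["ee_rot"],s["finger_gap"])
E
```

```text
top 45.76655618119308 [ 2.50968787e-01 -9.50047672e-04  1.11725998e+00]
lever_red [195. 218.] 0.64 [0.489 0.172 0.03 ]
lever_red [157. 283.] 0.6 [0.346 0.255 0.03 ]
lever_yellow [405. 218.] 0.76 [ 0.471 -0.296  0.03 ]
lever_yellow [349. 219.] 0.38 [ 0.473 -0.171  0.03 ]
lever_blue [290. 209.] 0.68 [ 0.502 -0.039  0.03 ]
lever_blue [325. 303.] 0.68 [ 0.291 -0.108  0.03 ]
lever_green [253. 228.] 0.84 [0.46  0.045 0.03 ]
nest_red [356. 147.] 0.71 [ 0.652 -0.201  0.006]
nest_yellow [182. 150.] 0.74 [0.657 0.209 0.006]
nest_yellow [303. 147.] 0.71 [ 0.657 -0.077  0.006]
nest_blue [182. 150.] 0.67 [0.658 0.207 0.006]
nest_green [238. 138.] 0.87 [0.685 0.076 0.006]
ivory_red [150. 216.] 0.57 [0.496 0.274 0.03 ]
ivory_blue [350. 218.] 0.58 [ 0.476 -0.173  0.03 ]
ivory_blue [402. 221.] 0.36 [ 0.465 -0.29   0.03 ]
scene 46.68467168540679 [ 0.95074941 -0.60224922  0.63899326]
lever_red [298. 152.] 0.77 [0.361 0.23  0.03 ]
lever_red [330. 194.] 0.66 [0.518 0.133 0.03 ]
lever_yellow [162. 317.] 0.78 [ 0.5   -0.316  0.03 ]
lever_blue [175. 218.] 0.97 [ 0.324 -0.132  0.03 ]
lever_blue [273. 241.] 0.91 [ 0.521 -0.062  0.03 ]
lever_green [285. 217.] 0.94 [0.491 0.011 0.03 ]
nest_red [279. 338.] 0.74 [ 0.657 -0.215  0.006]
nest_yellow [332. 288.] 0.6 [ 0.662 -0.07   0.006]
nest_green [375. 248.] 0.61 [0.668 0.069 0.006]
ivory_red [355. 172.] 0.57 [0.513 0.245 0.03 ]
ivory_blue [223. 271.] 0.82 [ 0.502 -0.18   0.03 ]
1.1 [ 0.2518325  -0.6798685   0.23130171] [3.14157638e+00 8.08171125e-05 3.54801606e-01] 0.08560254496385829
```

View pics/top0.png

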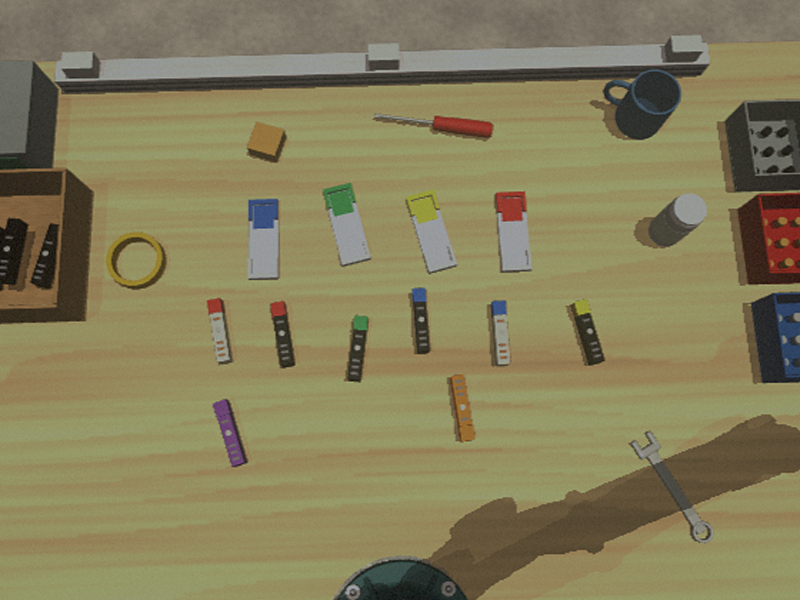

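View pics/scene0.png

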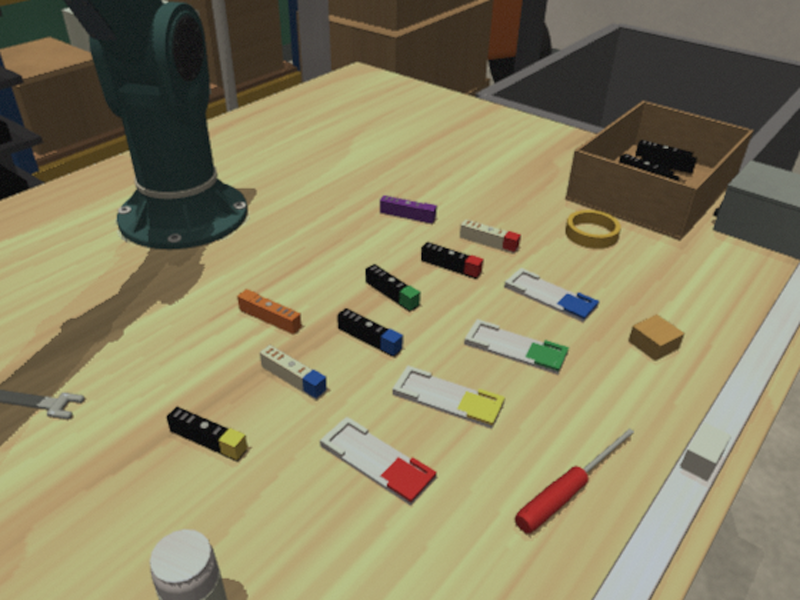

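Top view (800 px scale):
- **Black levers (the ones meant):** red (283,335), green (358,348), blue (421,320), yellow (589,332).
- **Ivory levers (leave):** red (219,330), blue (500,332).
- **Look-alikes (leave):** purple (229,433), orange (461,408).
- **Nests:** blue (263,240), green (346,225), yellow (431,232), red (513,232).

Next I'll measure the poses from depth and make one enlarged crop to confirm.

Run:
```python
from h import *
im=get_image("top"); s=420/600
C=dict(lever_red=(283,335),lever_green=(358,348),lever_blue=(421,320),lever_yellow=(589,332),ivory_red=(219,330),ivory_blue=(500,332),nest_blue=(263,240),nest_green=(346,225),nest_yellow=(431,232),nest_red=(513,232))
H,W=im["z_map"].shape
f=H/2/np.tan(np.radians(im["vertical_fov"])/2)
v,u=np.mgrid[:H,:W]; Z=im["z_map"]
P=np.stack([(u-im["cx"])/f*Z,(v-im["cy"])/f*Z,Z],-1)
P=(P-np.array(im["t"]))@np.array(im["R"])
hsv=cv2.cvtColor(im["color"],cv2.COLOR_BGR2HSV)
print("bench z",np.median(P[250:300,230:300,2]), P[250:300,230:300,2].std())
for k,c in C.items():
    c=np.array(c)*s
    lo,hi=(0.02,0.04) if k[0]!='n' else (0.003,0.016)
    m=((P[...,2]>lo)&(P[...,2]<hi)&(Z>0)).astype(np.uint8)
    n,l=cv2.connectedComponents(m)
    w=l[int(c[1])-3:int(c[1])+4,int(c[0])-3:int(c[0])+4]; lab=np.bincount(w[w>0]).argmax() if (w>0).any() else 0
    r=(l==lab); p=P[r]
    (cx,cy),(a,b),ang=cv2.minAreaRect((p[:,:2]*1000).astype(np.float32))
    bx=cv2.boxPoints(((cx,cy),(a,b),ang)); e=max([bx[1]-bx[0],bx[2]-bx[1]],key=np.linalg.norm)
    e=e*np.sign(e[0]); 
    cs=p[hsv[r][:,1]>130][:,:2].mean(0)*1000
    print(k,r.sum(),"centre",np.round([cx,cy],1),"mean",np.round(p[:,:2].mean(0)*1000,1),"size",np.round([a,b],1),"yaw",round(np.degrees(np.arctan2(e[1],e[0])),1),"z",round(np.median(p[:,2])*1000,1),"sat",np.round(cs,0))
cv2.imwrite("pics/crop.png",cv2.resize(im["color"][120:280,130:430],(800,427),interpolation=cv2.INTER_CUBIC))
```

```text
bench z 0.00010826901341773424 0.07552643187986353
lever_red 422 centre [454.7 168.4] mean [454.8 167.9] size [101.2  21.4] yaw 8.5 z 27.9 sat [493. 174.]
lever_green 419 centre [428.   51.1] mean [428.   51.2] size [ 21.3 100.9] yaw -7.6 z 27.8 sat [402.  47.]
lever_blue 407 centre [469.3 -48.9] mean [469.  -49.1] size [101.2  20.9] yaw 1.7 z 28.1 sat [509. -46.]
lever_yellow 445 centre [ 442.2 -310.6] mean [ 442.4 -309.5] size [100.7  22.4] yaw 13.1 z 28.7 sat [ 479. -301.]
ivory_red 432 centre [462.8 267. ] mean [463.2 266.6] size [100.1  21.4] yaw 10.0 z 27.7 sat [494. 273.]
ivory_blue 421 centre [ 444.7 -173.7] mean [ 445.4 -172.6] size [100.3  22. ] yaw 1.3 z 28.7 sat [ 471. -172.]
nest_blue 1107 centre [618.2 204.1] mean [615.9 202.4] size [142.1  53.7] yaw 0.1 z 6.6 sat [660. 203.]
nest_green 1095 centre [636.9  62.9] mean [636.5  65.4] size [145.2  58.9] yaw 10.7 z 7.0 sat [678.  78.]
nest_yellow 1118 centre [623.4 -72. ] mean [620.8 -72.5] size [145.   54.3] yaw 13.5 z 7.0 sat [664. -61.]
nest_red 1142 centre [ 619.2 -210.3] mean [ 615.8 -207.3] size [ 61.7 142.9] yaw -0.1 z 7.4 sat [ 661. -206.]
```

View pics/crop.png

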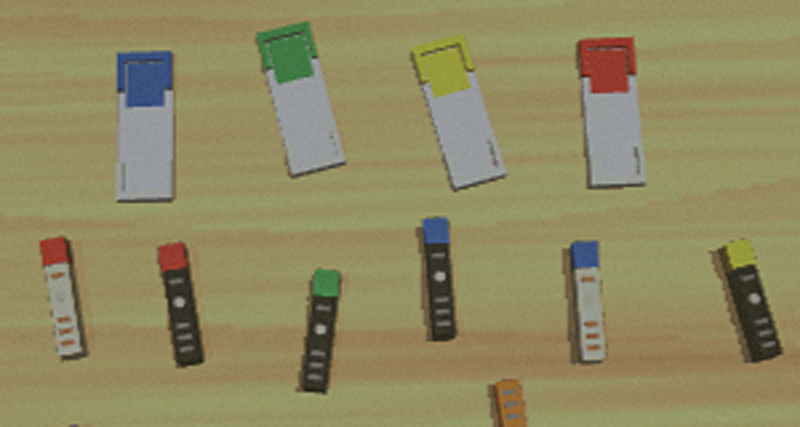

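The crop confirms it: black bodies with red (173,256), green (327,283), blue (436,230) and yellow (740,252) clips, while the ivory bodies sit at (62,300) and (588,300). The nest fits are noisy in depth, so I'll refit them from segmentation masks projected onto the nest's plane.

Run:
```python
from h import *
im=get_image("top")
for k in ["nest_blue","nest_green","nest_yellow","nest_red"]:
  for c in cut_out("top",k)[:3]:
    r=c["region"].astype(np.uint8); cs,_=cv2.findContours(r,cv2.RETR_EXTERNAL,cv2.CHAIN_APPROX_NONE)
    q=max(cs,key=cv2.contourArea)[:,0]
    p=np.array([world(im,x,0.006)[:2]*1000 for x in q],np.float32)
    (cx,cy),wh,_=R=cv2.minAreaRect(p); bx=cv2.boxPoints(R); e=max([bx[1]-bx[0],bx[2]-bx[1]],key=np.linalg.norm); e*=np.sign(e[0])
    M=np.array([world(im,(x,y),0.006)[:2]*1000 for y,x in np.argwhere(r)]); w,V=np.linalg.eigh(np.cov(M.T)); a=V[:,1]*np.sign(V[0,1])
    print(k,round(c["score"],2),r.sum(),"rect",np.round([cx,cy],1),np.round(wh,1),round(np.degrees(np.arctan2(e[1],e[0])),1),"pca",np.round(M.mean(0),1),round(np.degrees(np.arctan2(a[1],a[0])),1),np.round(np.sqrt(12*w),0))
```

```text
nest_blue 0.61 439 rect [472.2 -49. ] [106.7  23.4] 1.5 pca [472.4 -49.8] 1.6 [ 22. 106.]
nest_blue 0.58 1206 rect [616.8 203.3] [ 51.4 141.7] -1.4 pca [616.7 201.9] -0.5 [ 49. 140.]
nest_green 0.62 1137 rect [636.5  65. ] [139.4  49.1] 12.9 pca [635.8  64.9] 13.5 [ 48. 138.]
nest_yellow 0.92 1164 rect [620.8 -73. ] [136.4  51.6] 14.1 pca [619.4 -73. ] 13.3 [ 49. 135.]
nest_red 0.92 1184 rect [ 616.3 -207.5] [137.6  50.1] 0.8 pca [ 615.5 -207.3] 0.9 [ 50. 138.]
```

```bash
cat > plan.py <<'E'
import sys
from h import *
from scipy.spatial.transform import Rotation as Ro
# waypoints "x,y,z,yaw" in mm/deg, tool down; prints rows: turn first, then shift in tool axes (cm)
s=env.state(); p=np.array(s["ee_pos"])*1000; R=Ro.from_euler("xyz",s["ee_rot"])
print("t",round(s["time"],2),"pos",p.round(1),"rot",np.degrees(s["ee_rot"]).round(1),"gap",round(s["finger_gap"]*1000,1))
for w in sys.argv[1:]:
    x=[float(a) for a in w.split(",")]
    T=Ro.from_euler("xyz",[180,0,x[3]],degrees=True); q=np.array(x[:3])
    print(w,"turn",np.degrees((R.inv()*T).as_rotvec()).round(1),"shift after turn cm",(T.inv().apply(q-p)/10).round(2),"before",(R.inv().apply(q-p)/10).round(2))
    p,R=q,T
E
python3 plan.py 442,-310,150,13 442,-310,6,13 442,-310,130,13 620,-73,130,13.5 620,-73,13,13.5 620,-73,120,13.5
```

```text
t 1.4 pos [ 251.9 -679.8  231.3] rot [-180.     0.    20.3] gap 85.5
442,-310,150,13 turn [-0.   0.   7.3] shift after turn cm [ 26.84 -31.76   8.13] before [ 30.68 -28.07   8.13]
442,-310,6,13 turn [0. 0. 0.] shift after turn cm [ 0.  -0.  14.4] before [ 0.  -0.  14.4]
442,-310,130,13 turn [0. 0. 0.] shift after turn cm [  0.    0.  -12.4] before [  0.    0.  -12.4]
620,-73,130,13.5 turn [ 0.   0.  -0.5] shift after turn cm [ 22.84 -18.89  -0.  ] before [ 22.68 -19.09  -0.  ]
620,-73,13,13.5 turn [0. 0. 0.] shift after turn cm [ 0.  -0.  11.7] before [ 0.  -0.  11.7]
620,-73,120,13.5 turn [0. 0. 0.] shift after turn cm [  0.    0.  -10.7] before [  0.    0.  -10.7]
```

>>> {"method": "send_rows", "body": {
  "increments": [
    {"linear": [0, 0, 0], "turn": [0, 0, 7.3], "jaw": 6},
    {"linear": [2.98, -3.53, 0.9], "turn": [0, 0, 0], "jaw": 6},
    {"linear": [2.98, -3.53, 0.9], "turn": [0, 0, 0], "jaw": 6},
    {"linear": [2.98, -3.53, 0.9], "turn": [0, 0, 0], "jaw": 6},
    {"linear": [2.98, -3.53, 0.9], "turn": [0, 0, 0], "jaw": 6},
    {"linear": [2.98, -3.53, 0.9], "turn": [0, 0, 0], "jaw": 6},
    {"linear": [2.98, -3.53, 0.9], "turn": [0, 0, 0], "jaw": 6},
    {"linear": [2.98, -3.53, 0.9], "turn": [0, 0, 0], "jaw": 6},
    {"linear": [2.98, -3.53, 0.9], "turn": [0, 0, 0], "jaw": 6},
    {"linear": [2.98, -3.53, 0.9], "turn": [0, 0, 0], "jaw": 6}
  ],
  "squeeze": 40
}}

```text
time: 2.65
ee_pos: [0.4425, -0.3088, 0.1503]
ee_rot: [3.141, -0.001, 0.227]
ft_force: [-0.4, -0.3, -0.1]
finger_gap: 0.0599
```

>>> {"method": "send_rows", "body": {
  "increments": [
    {"linear": [0, 0, 0], "turn": [0, 0, 0], "jaw": 6},
    {"linear": [0, 0, 0], "turn": [0, 0, 0], "jaw": 6}
  ]
}}

```text
time: 2.9
ee_pos: [0.4417, -0.3103, 0.1505]
ee_rot: [3.141, -0.0, 0.228]
ft_force: [0.5, 0.3, -0.6]
finger_gap: 0.0602
```

```bash
python3 plan.py 442,-310,60,13 442,-310,6,13
python3 - <<'E'
from h import *
im=get_image("wrist"); cv2.imwrite("pics/w1.png",im["color"]); print(np.round(im["tool_from_camera"],3).tolist())
E
```

```text
t 2.9 pos [ 441.7 -310.3  150.5] rot [180.  -0.  13.] gap 60.2
442,-310,60,13 turn [ 0. -0.  0.] shift after turn cm [ 0.04 -0.03  9.05] before [ 0.04 -0.03  9.05]
442,-310,6,13 turn [0. 0. 0.] shift after turn cm [ 0.  -0.   5.4] before [ 0.  -0.   5.4]
[[-0.001, -0.948, -0.319, 0.084], [1.0, -0.001, -0.002, 0.001], [0.001, -0.319, 0.948, -0.143], [0.0, 0.0, 0.0, 1.0]]
```

View pics/w1.png

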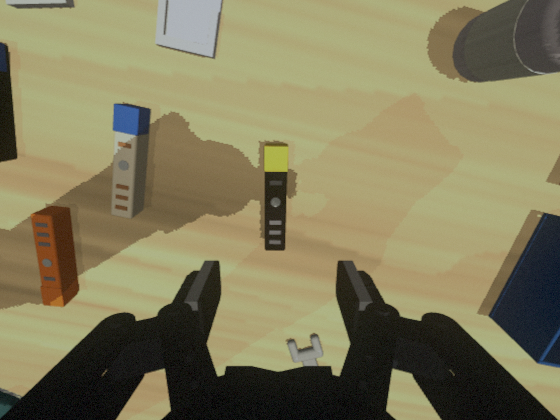

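The wrist view shows the yellow-clip black lever (276,200) straight between the fingers and aligned. I'll go down and grip.

>>> {"method": "send_rows", "body": {
  "increments": [
    {"linear": [0, 0, 3.6], "turn": [0, 0, 0], "jaw": 6},
    {"linear": [0, 0, 3.6], "turn": [0, 0, 0], "jaw": 6},
    {"linear": [0, 0, 3.6], "turn": [0, 0, 0], "jaw": 6},
    {"linear": [0, 0, 3.6], "turn": [0, 0, 0], "jaw": 6},
    {"linear": [0, 0, 0], "turn": [0, 0, 0], "jaw": 6},
    {"linear": [0, 0, 0], "turn": [0, 0, 0], "jaw": 1},
    {"linear": [0, 0, 0], "turn": [0, 0, 0], "jaw": 1},
    {"linear": [0, 0, 0], "turn": [0, 0, 0], "jaw": 1},
    {"linear": [0, 0, 0], "turn": [0, 0, 0], "jaw": 1},
    {"linear": [0, 0, 0], "turn": [0, 0, 0], "jaw": 1}
  ]
}}

```text
time: 4.2
ee_pos: [0.4423, -0.3106, 0.008]
ee_rot: [3.14, -0.002, 0.227]
ft_force: [-0.7, -0.5, 6.8]
finger_gap: 0.019
```

>>> {"method": "send_rows", "body": {
  "increments": [
    {"linear": [0, 0, -4], "turn": [0, 0, 0], "jaw": 1},
    {"linear": [0, 0, -4], "turn": [0, 0, 0], "jaw": 1},
    {"linear": [0, 0, -4], "turn": [0, 0, -0.5], "jaw": 1},
    {"linear": [3.8, -3.15, 0], "turn": [0, 0, 0], "jaw": 1},
    {"linear": [3.8, -3.15, 0], "turn": [0, 0, 0], "jaw": 1},
    {"linear": [3.8, -3.15, 0], "turn": [0, 0, 0], "jaw": 1},
    {"linear": [3.8, -3.15, 0], "turn": [0, 0, 0], "jaw": 1},
    {"linear": [3.8, -3.15, 0], "turn": [0, 0, 0], "jaw": 1},
    {"linear": [3.8, -3.15, 0], "turn": [0, 0, 0], "jaw": 1},
    {"linear": [0, 0, 0], "turn": [0, 0, 0], "jaw": 1}
  ]
}}

```text
time: 5.45
ee_pos: [0.6223, -0.0662, 0.127]
ee_rot: [-3.139, -0.005, 0.245]
ft_force: [-0.0, -1.1, -0.8]
finger_gap: 0.0191
```

>>> {"method": "send_rows", "body": {
  "increments": [
    {"linear": [0, 0, 0], "turn": [0, 0, 0], "jaw": 1}
  ]
}}

```text
time: 5.58
ee_pos: [0.6184, -0.073, 0.1265]
ee_rot: [3.141, 0.001, 0.237]
ft_force: [-0.2, -0.3, -1.1]
finger_gap: 0.019
```

```bash
python3 plan.py 620,-73,13,13.5
python3 - <<'E'
from h import *
im=get_image("wrist"); cv2.imwrite("pics/w2.png",im["color"])
E
```

```text
t 5.58 pos [618.4 -73.  126.5] rot [180.    0.   13.6] gap 19.0
620,-73,13,13.5 turn [0.  0.  0.1] shift after turn cm [ 0.16  0.04 11.35] before [ 0.17  0.03 11.35]
```

View pics/w2.png

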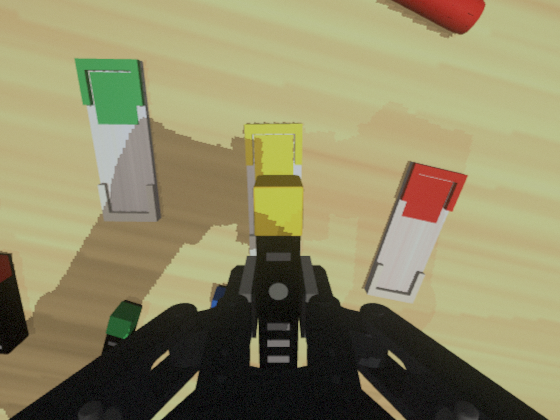

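The yellow lever is held straight, with its clip at (278,205) over the yellow nest at (273,190), and it lines up. The 7 N at grip shows the fingertips touched the bench, so I'll grip the next ones about 4 mm higher. Lowering now.

>>> {"method": "send_rows", "body": {
  "increments": [
    {"linear": [0.15, 0, 3.7], "turn": [0, 0, 0], "jaw": 1},
    {"linear": [0, 0, 3.7], "turn": [0, 0, 0], "jaw": 1},
    {"linear": [0, 0, 2.6], "turn": [0, 0, 0], "jaw": 1},
    {"linear": [0, 0, 1.1], "turn": [0, 0, 0], "jaw": 1},
    {"linear": [0, 0, 0], "turn": [0, 0, 0], "jaw": 1},
    {"linear": [0, 0, 0], "turn": [0, 0, 0], "jaw": 1}
  ]
}}

```text
time: 6.38
ee_pos: [0.6209, -0.0732, 0.0161]
ee_rot: [3.141, -0.001, 0.235]
ft_force: [0.6, 0.6, 0.1]
finger_gap: 0.0187
```

```bash
python3 plan.py 620,-73,14,13.5
```

```text
t 6.38 pos [620.9 -73.2  16.1] rot [ 1.80e+02 -1.00e-01  1.35e+01] gap 18.7
620,-73,14,13.5 turn [ 0.  -0.1 -0. ] shift after turn cm [-0.08 -0.04  0.21] before [-0.08 -0.04  0.21]
```

>>> {"method": "send_rows", "body": {
  "increments": [
    {"linear": [0, 0, 0.15], "turn": [0, 0, 0], "jaw": 1},
    {"linear": [0, 0, 0], "turn": [0, 0, 0], "jaw": 1},
    {"linear": [0, 0, 0], "turn": [0, 0, 0], "jaw": 5},
    {"linear": [0, 0, 0], "turn": [0, 0, 0], "jaw": 5},
    {"linear": [0, 0, 0], "turn": [0, 0, 0], "jaw": 5},
    {"linear": [0, 0, -2], "turn": [0, 0, 0], "jaw": 5},
    {"linear": [0, 0, -4], "turn": [0, 0, 0], "jaw": 5},
    {"linear": [0, 0, -4], "turn": [0, 0, 0], "jaw": 5},
    {"linear": [0, 0, 0], "turn": [0, 0, 0], "jaw": 5}
  ]
}}

```text
time: 7.5
ee_pos: [0.6235, -0.0729, 0.1186]
ee_rot: [3.139, -0.008, 0.236]
ft_force: [-0.1, -0.7, -0.4]
finger_gap: 0.0498
```

```bash
python3 plan.py 469,-49,120,1.7 469,-49,10,1.7 469,-49,130,1.7 616.5,202,130,-0.5
python3 - <<'E'
from h import *
im=get_image("wrist"); cv2.imwrite("pics/w3.png",im["color"])
E
```

```text
t 7.5 pos [623.5 -72.9 118.6] rot [179.8  -0.5  13.5] gap 49.8
469,-49,120,1.7 turn [ 0.1 -0.5 11.8] shift after turn cm [-15.37  -2.85  -0.14] before [-14.46  -5.93  -0.28]
469,-49,10,1.7 turn [0. 0. 0.] shift after turn cm [ 0. -0. 11.] before [ 0. -0. 11.]
469,-49,130,1.7 turn [0. 0. 0.] shift after turn cm [  0.   0. -12.] before [  0.   0. -12.]
616.5,202,130,-0.5 turn [ 0.  -0.   2.2] shift after turn cm [ 14.53 -25.23  -0.  ] before [ 15.49 -24.65  -0.  ]
```

View pics/w3.png

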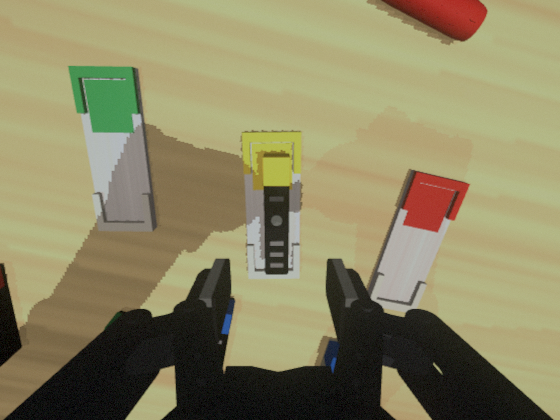

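Yellow lies in its nest with the clip at the yellow end; the lever spans rows 153–273 and sits laterally centred. Next is blue.

>>> {"method": "send_rows", "body": {
  "increments": [
    {"linear": [0, 0, 0], "turn": [0, 0, 5.9], "jaw": 5},
    {"linear": [0, 0, 0], "turn": [0, 0, 5.9], "jaw": 5},
    {"linear": [-3.78, -0.71, 0], "turn": [0, 0, 0], "jaw": 5},
    {"linear": [-3.78, -0.71, 0], "turn": [0, 0, 0], "jaw": 5},
    {"linear": [-3.78, -0.71, 0], "turn": [0, 0, 0], "jaw": 5},
    {"linear": [-3.78, -0.71, 0], "turn": [0, 0, 0], "jaw": 5},
    {"linear": [0, 0, 0], "turn": [0, 0, 0], "jaw": 5},
    {"linear": [0, 0, 0], "turn": [0, 0, 0], "jaw": 5},
    {"linear": [0, 0, 0], "turn": [0, 0, 0], "jaw": 5}
  ]
}}

```text
time: 8.68
ee_pos: [0.47, -0.0487, 0.1138]
ee_rot: [3.141, -0.001, 0.03]
ft_force: [0.0, -0.7, 0.4]
finger_gap: 0.05
```

```bash
python3 plan.py 469,-49,10,1.7
python3 - <<'E'
from h import *
im=get_image("top"); cv2.imwrite("pics/t1.png",cv2.resize(im["color"][100:280,130:430],(800,480),interpolation=cv2.INTER_CUBIC))
E
```

```text
t 8.68 pos [470.  -48.7 113.8] rot [ 1.8e+02 -1.0e-01  1.7e+00] gap 50.0
469,-49,10,1.7 turn [ 0.  -0.1  0. ] shift after turn cm [-0.1   0.03 10.38] before [-0.12  0.02 10.38]
```

View pics/t1.png

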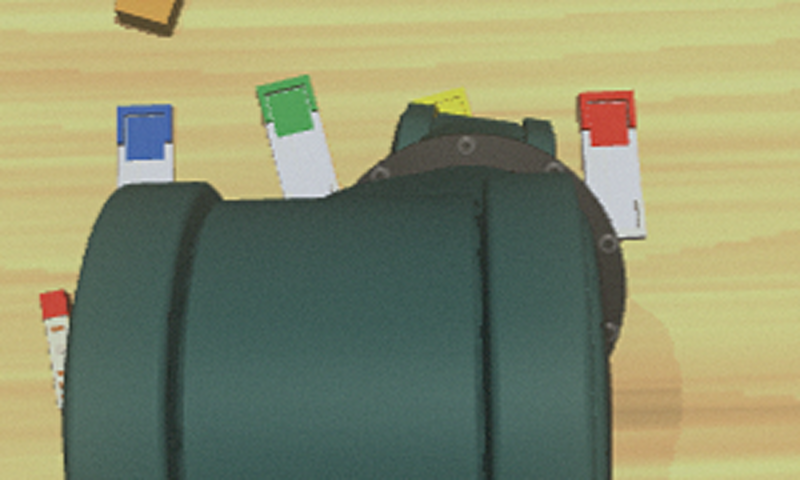

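The arm hides the yellow nest in the top view, so I'll check it later. Gripping blue.

>>> {"method": "send_rows", "body": {
  "increments": [
    {"linear": [-0.1, 0, 3.4], "turn": [0, 0, 0], "jaw": 5},
    {"linear": [0, 0, 3.4], "turn": [0, 0, 0], "jaw": 5},
    {"linear": [0, 0, 3.5], "turn": [0, 0, 0], "jaw": 5},
    {"linear": [0, 0, 0], "turn": [0, 0, 0], "jaw": 5},
    {"linear": [0, 0, 0], "turn": [0, 0, 0], "jaw": 5},
    {"linear": [0, 0, 0], "turn": [0, 0, 0], "jaw": 1},
    {"linear": [0, 0, 0], "turn": [0, 0, 0], "jaw": 1},
    {"linear": [0, 0, 0], "turn": [0, 0, 0], "jaw": 1},
    {"linear": [0, 0, 0], "turn": [0, 0, 0], "jaw": 1},
    {"linear": [0, 0, 0], "turn": [0, 0, 0], "jaw": 1}
  ]
}}

```text
time: 9.98
ee_pos: [0.4684, -0.0485, 0.0121]
ee_rot: [3.142, -0.003, 0.03]
ft_force: [-1.1, 0.2, 5.8]
finger_gap: 0.0192
```

>>> {"method": "send_rows", "body": {
  "increments": [
    {"linear": [0, 0, -4], "turn": [0, 0, 0], "jaw": 1},
    {"linear": [0, 0, -4], "turn": [0, 0, 0], "jaw": 1},
    {"linear": [0, 0, -4], "turn": [0, 0, 2.2], "jaw": 1},
    {"linear": [2.08, -3.6, 0], "turn": [0, 0, 0], "jaw": 1},
    {"linear": [2.08, -3.6, 0], "turn": [0, 0, 0], "jaw": 1},
    {"linear": [2.08, -3.6, 0], "turn": [0, 0, 0], "jaw": 1},
    {"linear": [2.08, -3.6, 0], "turn": [0, 0, 0], "jaw": 1},
    {"linear": [2.08, -3.6, 0], "turn": [0, 0, 0], "jaw": 1},
    {"linear": [2.08, -3.6, 0], "turn": [0, 0, 0], "jaw": 1},
    {"linear": [2.08, -3.6, 0], "turn": [0, 0, 0], "jaw": 1}
  ]
}}

```text
time: 11.22
ee_pos: [0.6153, 0.2034, 0.1316]
ee_rot: [-3.141, -0.0, -0.008]
ft_force: [0.3, -0.5, -0.3]
finger_gap: 0.0193
```

>>> {"method": "send_rows", "body": {
  "increments": [
    {"linear": [0, 0, 0], "turn": [0, 0, 0], "jaw": 1},
    {"linear": [0, 0, 0], "turn": [0, 0, 0], "jaw": 1},
    {"linear": [0, 0, 0], "turn": [0, 0, 0], "jaw": 1}
  ]
}}

```text
time: 11.6
ee_pos: [0.6144, 0.2003, 0.131]
ee_rot: [3.141, 0.001, -0.01]
ft_force: [-0.3, 0.5, -1.5]
finger_gap: 0.019
```

```bash
python3 plan.py 616.5,202,17,-0.5;  python3 - <<'E'
from h import *
im=get_image("wrist"); cv2.imwrite("pics/w4.png",im["color"])
im=get_image("top"); cv2.imwrite("pics/t2.png",cv2.resize(im["color"][100:280,130:430],(800,480),interpolation=cv2.INTER_CUBIC))
E
```

```text
t 11.6 pos [614.4 200.3 131. ] rot [179.9   0.   -0.6] gap 19.0
616.5,202,17,-0.5 turn [ 0.1  0.  -0.1] shift after turn cm [ 0.21 -0.17 11.4 ] before [ 0.22 -0.18 11.4 ]
```

View pics/t2.png

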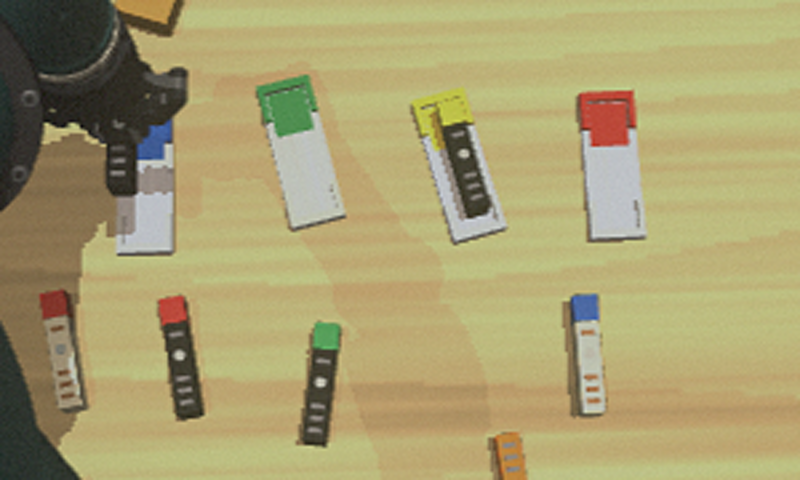

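View pics/w4.png

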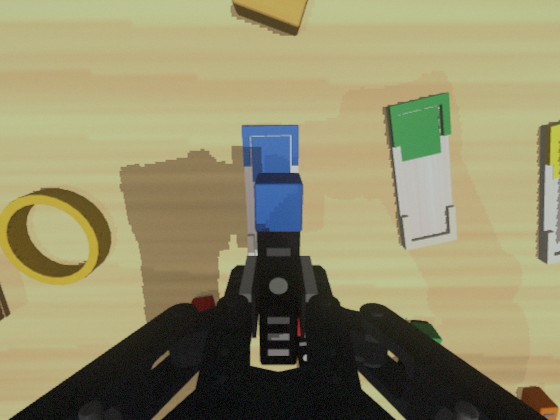

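In the top view, yellow sits inside its nest. The blue lever is held at (278,200) with its clip toward the blue end, and the nest is about 2 mm left, as the numbers say. Correcting and lowering.

>>> {"method": "send_rows", "body": {
  "increments": [
    {"linear": [0.2, -0.2, 3.7], "turn": [0, 0, 0], "jaw": 1},
    {"linear": [0, 0, 3.7], "turn": [0, 0, 0], "jaw": 1},
    {"linear": [0, 0, 2.7], "turn": [0, 0, 0], "jaw": 1},
    {"linear": [0, 0, 1], "turn": [0, 0, 0], "jaw": 1},
    {"linear": [0, 0, 0.2], "turn": [0, 0, 0], "jaw": 1},
    {"linear": [0, 0, 0], "turn": [0, 0, 0], "jaw": 1},
    {"linear": [0, 0, 0], "turn": [0, 0, 0], "jaw": 1}
  ]
}}

```text
time: 12.58
ee_pos: [0.6178, 0.2043, 0.0187]
ee_rot: [-3.141, -0.002, -0.008]
ft_force: [-0.5, -0.2, -1.0]
finger_gap: 0.0189
```

>>> {"method": "send_rows", "body": {
  "increments": [
    {"linear": [0, 0, 0], "turn": [0, 0, 0], "jaw": 5},
    {"linear": [0, 0, 0], "turn": [0, 0, 0], "jaw": 5},
    {"linear": [0, 0, 0], "turn": [0, 0, 0], "jaw": 5},
    {"linear": [0, 0, -2], "turn": [0, 0, 0], "jaw": 5},
    {"linear": [0, 0, -4], "turn": [0, 0, 0], "jaw": 5},
    {"linear": [0, 0, -4], "turn": [0, 0, 0], "jaw": 5},
    {"linear": [0, 0, 0], "turn": [0, 0, 0], "jaw": 5},
    {"linear": [0, 0, 0], "turn": [0, 0, 0], "jaw": 5}
  ]
}}

```text
time: 13.58
ee_pos: [0.6169, 0.2042, 0.1184]
ee_rot: [-3.141, -0.0, -0.008]
ft_force: [0.2, -0.4, -0.5]
finger_gap: 0.0499
```

```bash
python3 plan.py 454.8,168,118,8.5 454.8,168,10,8.5 454.8,168,130,8.5 616,-207.3,130,1
```

```text
t 13.57 pos [616.9 204.2 118.4] rot [-180.    -0.    -0.5] gap 49.9
454.8,168,118,8.5 turn [-0. -0. -9.] shift after turn cm [-16.57   1.19   0.04] before [-16.18   3.76   0.04]
454.8,168,10,8.5 turn [0. 0. 0.] shift after turn cm [ 0.  -0.  10.8] before [ 0.  -0.  10.8]
454.8,168,130,8.5 turn [0. 0. 0.] shift after turn cm [ -0.   0. -12.] before [ -0.   0. -12.]
616,-207.3,130,1 turn [ 0.  -0.   7.5] shift after turn cm [15.46 37.81  0.  ] before [10.4 39.5  0. ]
```

>>> {"method": "send_rows", "body": {
  "increments": [
    {"linear": [0, 0, 0], "turn": [0, 0, -9], "jaw": 5},
    {"linear": [-4.14, 0.3, 0], "turn": [0, 0, 0], "jaw": 5},
    {"linear": [-4.14, 0.3, 0], "turn": [0, 0, 0], "jaw": 5},
    {"linear": [-4.14, 0.3, 0], "turn": [0, 0, 0], "jaw": 5},
    {"linear": [-4.15, 0.3, 0], "turn": [0, 0, 0], "jaw": 5},
    {"linear": [0, 0, 0], "turn": [0, 0, 0], "jaw": 5},
    {"linear": [0, 0, 0], "turn": [0, 0, 0], "jaw": 5},
    {"linear": [0, 0, 0], "turn": [0, 0, 0], "jaw": 5}
  ]
}}

```text
time: 14.58
ee_pos: [0.4566, 0.1682, 0.1177]
ee_rot: [-3.141, -0.001, 0.149]
ft_force: [0.5, 0.2, 0.5]
finger_gap: 0.0502
```

```bash
python3 plan.py 454.8,168,10,8.5
python3 - <<'E'
from h import *
im=get_image("wrist"); cv2.imwrite("pics/w5.png",im["color"])
E
```

```text
t 14.57 pos [456.6 168.2 117.7] rot [-1.8e+02 -1.0e-01  8.5e+00] gap 50.2
454.8,168,10,8.5 turn [-0.  -0.1  0. ] shift after turn cm [-1.800e-01 -1.000e-02  1.077e+01] before [-1.900e-01 -1.000e-02  1.077e+01]
```

View pics/w5.png

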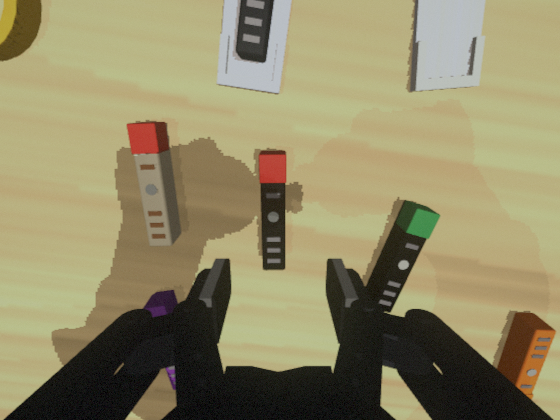

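The black red-clip lever is centred at (273,210), with the ivory one clear at (153,185). Gripping red.

>>> {"method": "send_rows", "body": {
  "increments": [
    {"linear": [-0.2, 0, 3.6], "turn": [0, 0, 0], "jaw": 5},
    {"linear": [0, 0, 3.6], "turn": [0, 0, 0], "jaw": 5},
    {"linear": [0, 0, 3.6], "turn": [0, 0, 0], "jaw": 5},
    {"linear": [0, 0, 0], "turn": [0, 0, 0], "jaw": 5},
    {"linear": [0, 0, 0], "turn": [0, 0, 0], "jaw": 5},
    {"linear": [0, 0, 0], "turn": [0, 0, 0], "jaw": 1},
    {"linear": [0, 0, 0], "turn": [0, 0, 0], "jaw": 1},
    {"linear": [0, 0, 0], "turn": [0, 0, 0], "jaw": 1},
    {"linear": [0, 0, 0], "turn": [0, 0, 0], "jaw": 1},
    {"linear": [0, 0, 0], "turn": [0, 0, 0], "jaw": 1}
  ]
}}

```text
time: 15.88
ee_pos: [0.454, 0.168, 0.0112]
ee_rot: [-3.141, -0.003, 0.149]
ft_force: [-0.1, 0.3, 5.9]
finger_gap: 0.0191
```

>>> {"method": "send_rows", "body": {
  "increments": [
    {"linear": [0, 0, -4], "turn": [0, 0, 0], "jaw": 1},
    {"linear": [0, 0, -4], "turn": [0, 0, 0], "jaw": 1},
    {"linear": [0, 0, -4], "turn": [0, 0, 7.5], "jaw": 1},
    {"linear": [0, 0, 0], "turn": [0, 0, 0], "jaw": 1}
  ]
}}

```text
time: 16.38
ee_pos: [0.455, 0.1683, 0.133]
ee_rot: [-3.139, -0.007, 0.018]
ft_force: [-0.4, 0.1, -1.1]
finger_gap: 0.0191
```

>>> {"method": "send_rows", "body": {
  "increments": [
    {"linear": [1.55, 3.78, 0], "turn": [0, 0, 0], "jaw": 1},
    {"linear": [1.55, 3.78, 0], "turn": [0, 0, 0], "jaw": 1},
    {"linear": [1.55, 3.78, 0], "turn": [0, 0, 0], "jaw": 1},
    {"linear": [1.55, 3.78, 0], "turn": [0, 0, 0], "jaw": 1},
    {"linear": [1.55, 3.78, 0], "turn": [0, 0, 0], "jaw": 1},
    {"linear": [1.55, 3.78, 0], "turn": [0, 0, 0], "jaw": 1},
    {"linear": [1.55, 3.78, 0], "turn": [0, 0, 0], "jaw": 1},
    {"linear": [1.55, 3.78, 0], "turn": [0, 0, 0], "jaw": 1},
    {"linear": [1.55, 3.78, 0], "turn": [0, 0, 0], "jaw": 1},
    {"linear": [1.55, 3.78, 0], "turn": [0, 0, 0], "jaw": 1}
  ]
}}

```text
time: 17.62
ee_pos: [0.6143, -0.2086, 0.1286]
ee_rot: [-3.141, 0.002, 0.019]
ft_force: [0.8, 0.3, -0.8]
finger_gap: 0.0188
```

>>> {"method": "send_rows", "body": {
  "increments": [
    {"linear": [0, 0, 0], "turn": [0, 0, 0], "jaw": 1},
    {"linear": [0, 0, 0], "turn": [0, 0, 0], "jaw": 1},
    {"linear": [0, 0, 0], "turn": [0, 0, 0], "jaw": 1}
  ]
}}

```text
time: 18.0
ee_pos: [0.6141, -0.2056, 0.1291]
ee_rot: [-3.14, 0.002, 0.02]
ft_force: [1.1, 0.5, -0.4]
finger_gap: 0.0189
```

```bash
python3 plan.py 616,-207.3,18,1
python3 - <<'E'
from h import *
im=get_image("wrist"); cv2.imwrite("pics/w6.png",im["color"])
im=get_image("top")
from h import *
# lever/nest check for blue, yellow by depth
H,W=im["z_map"].shape;f=H/2/np.tan(np.radians(im["vertical_fov"])/2)
v,u=np.mgrid[:H,:W];Z=im["z_map"];P=np.stack([(u-im["cx"])/f*Z,(v-im["cy"])/f*Z,Z],-1);P=(P-np.array(im["t"]))@np.array(im["R"])
for k,c,a in [("blue",(616.5,202),-.5),("yellow",(620,-73),13.6)]:
    a=np.radians(a);d=(P[...,:2]*1000-c)@np.array([[np.cos(a),-np.sin(a)],[np.sin(a),np.cos(a)]])
    m=(abs(d[...,0])<75)&(abs(d[...,1])<30)&(P[...,2]>.024)&(P[...,2]<.045)&(Z>0)
    p=P[m]; r=cv2.minAreaRect((p[:,:2]*1000).astype(np.float32))
    n=(abs(d[...,0])<90)&(abs(d[...,1])<40)&(P[...,2]>.004)&(P[...,2]<.045)&(Z>0)
    print(k,m.sum(),"lever offset",d[m].mean(0).round(1),"rect",np.round(r[0],1),np.round(r[1],1),round(r[2],1),"z",np.median(p[:,2]),"nest extents",np.percentile(d[n],[1,99],axis=0).round(0).tolist())
E
```

```text
t 18.0 pos [ 614.1 -205.6  129.1] rot [-1.799e+02  1.000e-01  1.200e+00] gap 18.9
616,-207.3,18,1 turn [-0.1  0.1  0.2] shift after turn cm [ 0.18  0.18 11.11] before [ 0.2   0.2  11.11]
blue 397 lever offset [ 2.4 -2.4] rect [619.4 199.4] [ 21.2 101.9] 89.7 z 0.03383505608783063 nest extents [[-67.0, -27.0], [67.0, 29.0]]
yellow 32 lever offset [41.8  3.6] rect [659.  -58.4] [ 9. 26.] 77.0 z 0.034441713417065506 nest extents [[-6.0, -9.0], [76.0, 37.0]]
```

View pics/w6.png

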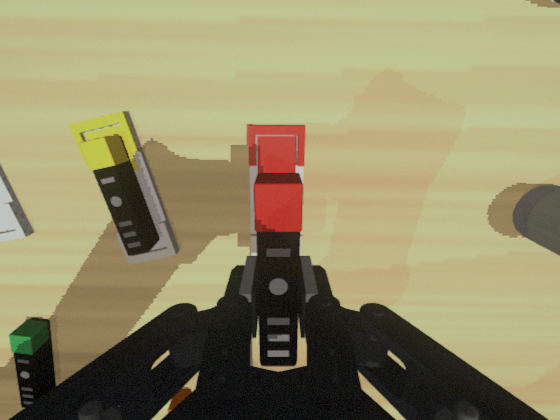

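Blue sits in its nest: 2.4 mm offset, top at 34 mm. The red lever is aligned over the red nest (nest col 276, lever col 278). Lowering.

>>> {"method": "send_rows", "body": {
  "increments": [
    {"linear": [0.2, 0.1, 3.7], "turn": [0, 0, 0], "jaw": 1},
    {"linear": [0, 0, 3.7], "turn": [0, 0, 0], "jaw": 1},
    {"linear": [0, 0, 2.6], "turn": [0, 0, 0], "jaw": 1},
    {"linear": [0, 0, 1], "turn": [0, 0, 0], "jaw": 1},
    {"linear": [0, 0, 0.15], "turn": [0, 0, 0], "jaw": 1},
    {"linear": [0, 0, 0], "turn": [0, 0, 0], "jaw": 1},
    {"linear": [0, 0, 0], "turn": [0, 0, 0], "jaw": 1}
  ]
}}

```text
time: 18.98
ee_pos: [0.6177, -0.209, 0.0195]
ee_rot: [3.141, -0.002, 0.018]
ft_force: [0.4, -0.1, -1.7]
finger_gap: 0.0192
```

>>> {"method": "send_rows", "body": {
  "increments": [
    {"linear": [0, 0, 0], "turn": [0, 0, 0], "jaw": 5},
    {"linear": [0, 0, 0], "turn": [0, 0, 0], "jaw": 5},
    {"linear": [0, 0, 0], "turn": [0, 0, 0], "jaw": 5},
    {"linear": [0, 0, -2], "turn": [0, 0, 0], "jaw": 5},
    {"linear": [0, 0, -4], "turn": [0, 0, 0], "jaw": 5},
    {"linear": [0, 0, -4], "turn": [0, 0, 0], "jaw": 5},
    {"linear": [0, 0, 0], "turn": [0, 0, 0], "jaw": 5},
    {"linear": [0, 0, 0], "turn": [0, 0, 0], "jaw": 5}
  ]
}}

```text
time: 19.98
ee_pos: [0.6167, -0.2085, 0.1189]
ee_rot: [-3.142, -0.0, 0.018]
ft_force: [-0.3, -0.0, -0.6]
finger_gap: 0.0495
```

```bash
python3 plan.py 428,51.1,118,-7.6 428,51.1,10,-7.6 428,51.1,130,-7.6 636,65,130,13.2 636,65,18,13.2
```

```text
t 19.98 pos [ 616.7 -208.5  118.9] rot [-180.   -0.    1.] gap 49.5
428,51.1,118,-7.6 turn [-0.  -0.   8.6] shift after turn cm [-22.14 -23.24   0.09] before [-18.4  -26.3    0.09]
428,51.1,10,-7.6 turn [0. 0. 0.] shift after turn cm [ 0.  -0.  10.8] before [ 0.  -0.  10.8]
428,51.1,130,-7.6 turn [0. 0. 0.] shift after turn cm [ -0.   0. -12.] before [ -0.   0. -12.]
636,65,130,13.2 turn [  0.    0.  -20.8] shift after turn cm [20.57  3.4   0.  ] before [20.43 -4.13 -0.  ]
636,65,18,13.2 turn [0. 0. 0.] shift after turn cm [-0.  -0.  11.2] before [-0.  -0.  11.2]
```

>>> {"method": "send_rows", "body": {
  "increments": [
    {"linear": [0, 0, 0], "turn": [0, 0, 8.6], "jaw": 5},
    {"linear": [-3.16, -3.32, 0], "turn": [0, 0, 0], "jaw": 5},
    {"linear": [-3.16, -3.32, 0], "turn": [0, 0, 0], "jaw": 5},
    {"linear": [-3.16, -3.32, 0], "turn": [0, 0, 0], "jaw": 5},
    {"linear": [-3.16, -3.32, 0], "turn": [0, 0, 0], "jaw": 5},
    {"linear": [-3.16, -3.32, 0], "turn": [0, 0, 0], "jaw": 5},
    {"linear": [-3.16, -3.32, 0], "turn": [0, 0, 0], "jaw": 5},
    {"linear": [-3.16, -3.32, 0], "turn": [0, 0, 0], "jaw": 5},
    {"linear": [0, 0, 0], "turn": [0, 0, 0], "jaw": 5},
    {"linear": [0, 0, 0], "turn": [0, 0, 0], "jaw": 5}
  ]
}}

```text
time: 21.22
ee_pos: [0.4282, 0.0506, 0.1179]
ee_rot: [3.141, 0.0, -0.132]
ft_force: [-0.0, 1.0, 1.4]
finger_gap: 0.0496
```

```bash
python3 plan.py 428,51.1,10,-7.6
python3 - <<'E'
from h import *
im=get_image("wrist"); cv2.imwrite("pics/w7.png",im["color"]); print(np.round(env.state()["joint_pos"],2))
E
```

```text
t 21.23 pos [428.2  50.6 117.9] rot [180.    0.   -7.6] gap 49.6
428,51.1,10,-7.6 turn [0. 0. 0.] shift after turn cm [-0.03 -0.05 10.79] before [-0.02 -0.06 10.79]
[-0.4   0.45  0.23  2.35 -0.27  0.37 -1.64]
```

View pics/w7.png

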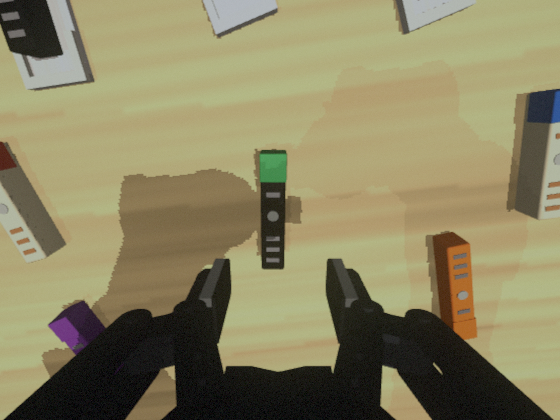

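The green-clip black lever is centred at (273,210) and aligned, with the others well clear. Gripping.

>>> {"method": "send_rows", "body": {
  "increments": [
    {"linear": [0, 0, 3.6], "turn": [0, 0, 0], "jaw": 5},
    {"linear": [0, 0, 3.6], "turn": [0, 0, 0], "jaw": 5},
    {"linear": [0, 0, 3.6], "turn": [0, 0, 0], "jaw": 5},
    {"linear": [0, 0, 0], "turn": [0, 0, 0], "jaw": 5},
    {"linear": [0, 0, 0], "turn": [0, 0, 0], "jaw": 5},
    {"linear": [0, 0, 0], "turn": [0, 0, 0], "jaw": 1},
    {"linear": [0, 0, 0], "turn": [0, 0, 0], "jaw": 1},
    {"linear": [0, 0, 0], "turn": [0, 0, 0], "jaw": 1},
    {"linear": [0, 0, 0], "turn": [0, 0, 0], "jaw": 1},
    {"linear": [0, 0, 0], "turn": [0, 0, 0], "jaw": 1}
  ]
}}

```text
time: 22.52
ee_pos: [0.4291, 0.051, 0.0116]
ee_rot: [-3.141, -0.003, -0.132]
ft_force: [0.6, -0.9, 6.9]
finger_gap: 0.0192
```

>>> {"method": "send_rows", "body": {
  "increments": [
    {"linear": [0, 0, -4], "turn": [0, 0, 0], "jaw": 1},
    {"linear": [0, 0, -4], "turn": [0, 0, 0], "jaw": 1},
    {"linear": [0, 0, -4], "turn": [0, 0, 0], "jaw": 1},
    {"linear": [0, 0, 0], "turn": [0, 0, -7], "jaw": 1},
    {"linear": [0, 0, 0], "turn": [0, 0, -7], "jaw": 1},
    {"linear": [0, 0, 0], "turn": [0, 0, -6.8], "jaw": 1},
    {"linear": [0, 0, 0], "turn": [0, 0, 0], "jaw": 1}
  ]
}}

```text
time: 23.4
ee_pos: [0.428, 0.0509, 0.131]
ee_rot: [-3.141, -0.001, 0.23]
ft_force: [-0.4, -0.4, 0.4]
finger_gap: 0.019
```

```bash
python3 plan.py 636,65,130,13.2
```

```text
t 23.4 pos [428.   50.9 131. ] rot [-1.80e+02 -1.00e-01  1.32e+01] gap 19.0
636,65,130,13.2 turn [-0.  -0.1 -0. ] shift after turn cm [20.57  3.38  0.1 ] before [20.57  3.37  0.12]
```

>>> {"method": "send_rows", "body": {
  "increments": [
    {"linear": [3.43, 0.56, 0], "turn": [0, 0, 0], "jaw": 1},
    {"linear": [3.43, 0.56, 0], "turn": [0, 0, 0], "jaw": 1},
    {"linear": [3.43, 0.56, 0], "turn": [0, 0, 0], "jaw": 1},
    {"linear": [3.43, 0.56, 0], "turn": [0, 0, 0], "jaw": 1},
    {"linear": [3.43, 0.56, 0], "turn": [0, 0, 0], "jaw": 1},
    {"linear": [3.43, 0.56, 0], "turn": [0, 0, 0], "jaw": 1},
    {"linear": [0, 0, 0], "turn": [0, 0, 0], "jaw": 1},
    {"linear": [0, 0, 0], "turn": [0, 0, 0], "jaw": 1},
    {"linear": [0, 0, 0], "turn": [0, 0, 0], "jaw": 1}
  ]
}}

```text
time: 24.52
ee_pos: [0.6346, 0.0651, 0.1301]
ee_rot: [-3.141, 0.002, 0.23]
ft_force: [0.1, 0.4, -0.4]
finger_gap: 0.019
```

```bash
python3 plan.py 636,65,18,13.2
python3 - <<'E'
from h import *
im=get_image("wrist"); cv2.imwrite("pics/w8.png",im["color"])
E
```

```text
t 24.52 pos [634.6  65.1 130.1] rot [-1.80e+02  1.00e-01  1.32e+01] gap 19.0
636,65,18,13.2 turn [-0.   0.1  0. ] shift after turn cm [ 0.14  0.04 11.21] before [ 0.16  0.05 11.21]
```

View pics/w8.png

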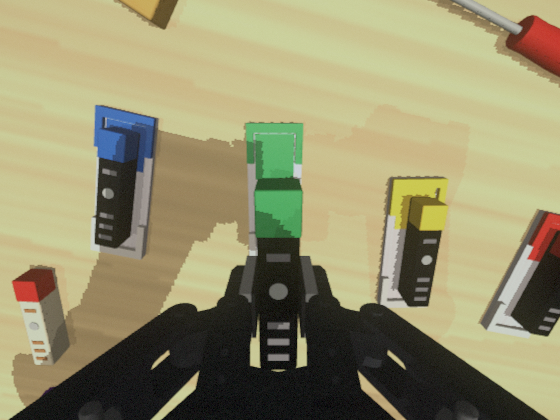

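Green is aligned over its nest (nest col 275, lever col 278), and the other three are in theirs. Lowering, releasing and backing off.

>>> {"method": "send_rows", "body": {
  "increments": [
    {"linear": [0.2, 0, 3.7], "turn": [0, 0, 0], "jaw": 1},
    {"linear": [0, 0, 3.7], "turn": [0, 0, 0], "jaw": 1},
    {"linear": [0, 0, 2.6], "turn": [0, 0, 0], "jaw": 1},
    {"linear": [0, 0, 1], "turn": [0, 0, 0], "jaw": 1},
    {"linear": [0, 0, 0.2], "turn": [0, 0, 0], "jaw": 1},
    {"linear": [0, 0, 0], "turn": [0, 0, 0], "jaw": 1},
    {"linear": [0, 0, 0], "turn": [0, 0, 0], "jaw": 1}
  ]
}}

```text
time: 25.45
ee_pos: [0.639, 0.0657, 0.0195]
ee_rot: [3.141, -0.002, 0.231]
ft_force: [-1.0, 0.5, -0.6]
finger_gap: 0.0187
```

>>> {"method": "send_rows", "body": {
  "increments": [
    {"linear": [0, 0, 0], "turn": [0, 0, 0], "jaw": 5},
    {"linear": [0, 0, 0], "turn": [0, 0, 0], "jaw": 5},
    {"linear": [0, 0, 0], "turn": [0, 0, 0], "jaw": 5},
    {"linear": [0, 0, -2], "turn": [0, 0, 0], "jaw": 5},
    {"linear": [0, 0, -4], "turn": [0, 0, 0], "jaw": 5},
    {"linear": [0, 0, -4], "turn": [0, 0, 0], "jaw": 5},
    {"linear": [0, 0, -4], "turn": [0, 0, 0], "jaw": 5}
  ]
}}

```text
time: 26.32
ee_pos: [0.6383, 0.0656, 0.161]
ee_rot: [3.141, -0.001, 0.231]
ft_force: [-0.1, 0.1, 0.0]
finger_gap: 0.0496
```

```bash
python3 plan.py 440,-460,200,13.2
```

```text
t 26.32 pos [638.3  65.6 161. ] rot [ 1.80e+02 -1.00e-01  1.32e+01] gap 49.6
440,-460,200,13.2 turn [ 0.  -0.1  0. ] shift after turn cm [-31.31  46.65  -3.9 ] before [-31.33  46.63  -3.94]
```

Backing the arm off to the right so the top camera can check everything.

>>> {"method": "send_rows", "body": {
  "increments": [
    {"linear": [-3.1, 4.6, -0.4], "turn": [0, 0, 0], "jaw": 5},
    {"linear": [-3.1, 4.6, -0.4], "turn": [0, 0, 0], "jaw": 5},
    {"linear": [-3.1, 4.6, -0.4], "turn": [0, 0, 0], "jaw": 5},
    {"linear": [-3.1, 4.6, -0.4], "turn": [0, 0, 0], "jaw": 5},
    {"linear": [-3.1, 4.6, -0.4], "turn": [0, 0, 0], "jaw": 5},
    {"linear": [-3.1, 4.6, -0.4], "turn": [0, 0, 0], "jaw": 5},
    {"linear": [-3.1, 4.6, -0.4], "turn": [0, 0, 0], "jaw": 5},
    {"linear": [-3.1, 4.6, -0.4], "turn": [0, 0, 0], "jaw": 5},
    {"linear": [-3.1, 4.6, -0.4], "turn": [0, 0, 0], "jaw": 5},
    {"linear": [-3.1, 4.6, -0.4], "turn": [0, 0, 0], "jaw": 5}
  ]
}}

```text
time: 27.58
ee_pos: [0.4409, -0.4548, 0.2]
ee_rot: [3.14, -0.001, 0.231]
ft_force: [1.0, -0.5, -0.7]
finger_gap: 0.05
```

>>> {"method": "send_rows", "body": {
  "increments": [
    {"linear": [-1, 5, 0], "turn": [0, 0, 0], "jaw": 5},
    {"linear": [-1, 5, 0], "turn": [0, 0, 0], "jaw": 5},
    {"linear": [0, 0, 0], "turn": [0, 0, 0], "jaw": 5},
    {"linear": [0, 0, 0], "turn": [0, 0, 0], "jaw": 5}
  ]
}}

```text
time: 28.08
ee_pos: [0.445, -0.5543, 0.1989]
ee_rot: [-3.141, -0.0, 0.231]
ft_force: [-0.1, 0.7, -0.5]
finger_gap: 0.05
```

Run:
```python
from h import *
im=get_image("top"); cv2.imwrite("pics/t3.png",cv2.resize(im["color"][100:280,130:430],(800,480),interpolation=cv2.INTER_CUBIC))
H,W=im["z_map"].shape;f=H/2/np.tan(np.radians(im["vertical_fov"])/2)
v,u=np.mgrid[:H,:W];Z=im["z_map"];P=np.stack([(u-im["cx"])/f*Z,(v-im["cy"])/f*Z,Z],-1);P=(P-np.array(im["t"]))@np.array(im["R"])
for k,c,a in [("blue",(616.5,202),-.5),("green",(636,65),13.2),("yellow",(620,-73),13.6),("red",(616,-207.3),1),("ivory_red",(463.2,266.6),10),("ivory_blue",(445.4,-172.6),1.3)]:
    a=np.radians(a);d=(P[...,:2]*1000-c)@np.array([[np.cos(a),-np.sin(a)],[np.sin(a),np.cos(a)]])
    m=(abs(d[...,0])<75)&(abs(d[...,1])<30)&(P[...,2]>(.018 if k[0]=="i" else .024))&(P[...,2]<.045)&(Z>0)
    p=P[m]; w,V=np.linalg.eigh(np.cov(d[m].T)); x=V[:,1]*np.sign(V[0,1])
    A=np.c_[d[m],np.ones(m.sum())]; s=np.linalg.lstsq(A,p[:,2]*1000,rcond=None)[0][:2]
    print(k,m.sum(),"offset",d[m].mean(0).round(1),"yaw err",round(np.degrees(np.arctan2(x[1],x[0])),1),"z",round(np.median(p[:,2])*1000,1),"tilt",s.round(3))
```

```text
blue 403 offset [ 2.5 -2.5] yaw err -0.0 z 33.8 tilt [0.009 0.05 ]
green 380 offset [-0.5 -3.6] yaw err -0.1 z 34.3 tilt [ 0.014 -0.037]
yellow 401 offset [-0.7 -2.2] yaw err -0.4 z 34.2 tilt [ 0.013 -0.072]
red 412 offset [ 1.7 -4.3] yaw err 0.1 z 34.7 tilt [ 0.017 -0.103]
ivory_red 442 offset [-0.3 -0.2] yaw err 0.1 z 27.4 tilt [0.006 0.119]
ivory_blue 431 offset [-0.5  0.1] yaw err -0.8 z 28.3 tilt [ 0.011 -0.078]
```

View pics/t3.png

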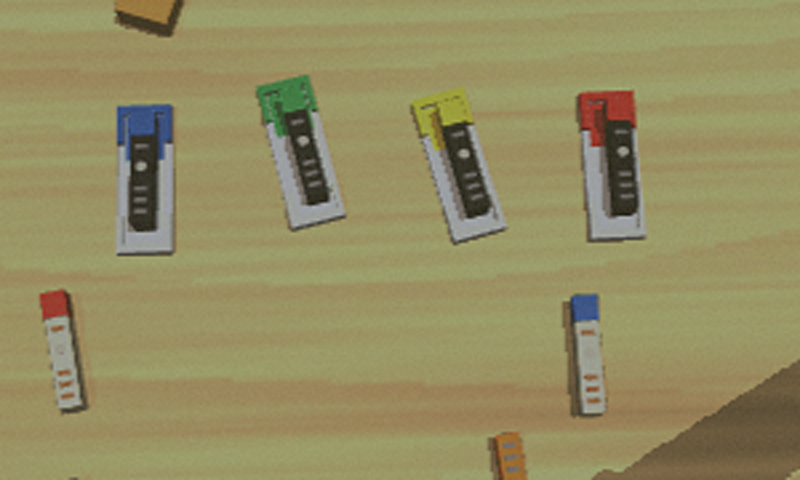

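All four lie in their own nests, clip at the coloured end, within 5 mm and with tops 34–35 mm high. The ivory levers haven't moved, so I'm handing in.

```bash
python3 -c "
from h import *
print(finish_job())"
```

```text
the job is handed in; nothing more can be done
None
```

All four black levers are in the nests of their own colours, clip at the coloured end. I handed the job in at about 28 s of robot time, with the arm well clear of everything; the hand-in gives no verdict.

The last top-camera check, measured against the nest centres, showed:

| Lever | Offset along nest x (mm) | Offset along nest y (mm) | Top height (mm) |
|---|---|---|---|
| blue | +2.5 | −2.5 | 33.8 |
| green | −0.5 | −3.6 | 34.3 |
| yellow | −0.7 | −2.2 | 34.2 |
| red | +1.7 | −4.3 | 34.7 |

- **Seating:** a lever resting on the nest floor should show its top at 34 mm, and all four do to within 0.7 mm. Yaw errors are within 0.4°.
- **Ivory levers:** neither moved by more than 0.6 mm.
- **Unclear reading:** the fitted sideways tilt came out at up to 0.10 for red. The ivory levers flat on the bench read up to 0.12, so I took it as depth noise, not real tilt.
- **Grip force:** each grip pushed the tool up with 6–7 N, well below the limits.

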